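# Pump up the last clamp until its indicator pin is out

## Robot

A 7-joint arm with a two-finger parallel gripper is mounted at the origin on the work surface. World frame = base frame: x ahead of the robot, y to its left, z up, the work surface at z = 0. Lengths are in m, angles in rad, forces in N, time in s.
With the tool pointing down it reaches from about 0.4 to 0.85 m from the base axis. Payload 4.5 kg.
Tool frame: the origin (TCP) lies midway between the tips of the shut fingers; the grasp point (between the pads) lies 19 mm behind it; z points along the fingers, y is the direction in which the jaws open and shut (so a half turn about z gives the same grasp; the last joint's range is limited). The gripper opens to 88 mm and grips with 3 to 60 N. Pads are 18 mm wide; open, the fingers measure 123 mm over their backs; the gripper's body (75 mm by 187 mm) begins 45 mm behind the grasp point.
Start: joints at [-1.305, 0.689, -0.195, 1.565, 0.157, 0.902, -0.215], TCP at [0.144, 0.608, 0.239] pointing down, gripper open.
Joint ranges: [-3.01, 3.01], [-0.46, 2.08], [-1.47, 1.51], [0.13, 2.56], [-1, 4.14], [0.04, 2.09], [-2.66, 2.66]. Speed limits (rad/s): [2.57, 2.57, 3.14, 3.14, 3.14, 3.14, 3.14].

## Interface

Orientations are given as a unit quaternion [x, y, z, w].
In Python, from plant import r gives the robot as it stands.
- The arm moves only by the tool play_rows, never from a script. Its argument "targets" is a list of rows, each an object of numbers: "jaw": the closure, from 0 (fully open) to 1 (shut); "dx", "dy", "dz": the shift along the tool's x, y, z in m; "yaw": the turn about the tool's z in rad. A call has exactly 5 rows; each row shifts and turns the pose as measured when the row begins, along the tool's axes as they then stand; what a row does not reach is not made up. A row lasts 1/10 s, in which the tool goes at most 50 mm and 8.59 degrees, less where a joint would pass 70% of its speed; a pose out of reach is approached as far as the arm can. A call with a gripper value outside its range is refused whole. The fingers move at their own pace and stop on an object; "squeeze" is the grip in N (left out, the last holds). Time passes only in rows, so rows that do not move let the fingers close, or fill a call up. It gives the time, the measured TCP pose, the force and the opening at its end, in the units of the state.
- r.get_state(): the state, without advancing time (a new reading comes with each control period).
- r.snapshot(name): name is "scene" or "top" or "wrist"; returns a dict with "frame" (480x640x3 uint8, red, green, blue), "z_map" (480x640 float32, m along the optical axis (not along the pixel's ray), 0 where there is no reading), "mtx" (3x3 intrinsics, pixels), "dist_coeffs" ([k1, k2, p1, p2, k3] as OpenCV has them; the pictures are not rectified), "position" and "orientation" of the camera in the world; the wrist camera has in their place "T_tool_cam" (4x4, takes a point from camera to tool coordinates, whose origin is the TCP and whose axes are the flange's). Camera axes: x right, y up, looking along -z (the intrinsics and any distortion apply to the point x, -y, -z); pixel columns grow to the right and rows downward; lengths in m; the calibration is good to about 2 mm. A picture is of the moment at which its call begins: read the wrist's pose just before it.
- r.finish_job(): hands the job in, once; it reports no verdict.
The state is a dict: "clock": time; "q": joint angles; "qd": joint speeds; "joint_torque": joint torques, N m; "tool_pos": TCP position; "eef_rot": TCP orientation; "contact_force": force on the tool from outside, world axes, zero at the start; "moment": the same for the moment, N m; "opening": opening from 0.0 (shut) to 1.0 (fully open).
Only numpy, scipy, OpenCV 4.12 (cv2) and the standard library are available. Lean on these libraries where they do the work, as an engineer would, in place of code of your own. Each camera call takes 0.05 s, during which the arm holds its last target.

## Task

Pressurise the shoe-last clamp: push the black plunger on top of the green hand pump all the way down with the fingertips and let it come all the way back up, again and again, until the red indicator pin beside it has popped fully out and the green band at its foot shows. Then leave the plunger up and take the hand away. Do not touch the pin itself, and leave the shoe last, the tack tin and the hammer where they are.

Things in the scene. Friction and masses are not known exactly. Their poses are not given: they have to be found in the camera images.
- pump: The fixed pump-and-clamp unit on a black steel base plate 160 mm (x) by 400 mm (y, from -135 to +265) by 10 mm thick; it does not move. Origin: on the bench, under the pump. The green pump block on the plate is 70 mm (x) by 150 mm (y, from -120 to +30), its top 95 mm above the bench. The plunger axis stands at x 0, y -75 mm, the indicator pin axis at x 0, y -10 mm. A steel clamp with a blue shoe last sole-up on it fills x -75 to 175, y 120 to 250 mm and reaches 215 mm high
- plunger_top (a point): Centre of the top face of the pump plunger: a black flat round cap 38 mm across and 16 mm thick on a steel stem, top 146 mm above the bench when it is up. It moves straight down when pressed
- plunger (a joint): How far the plunger is pressed, m: 0 up (a spring brings it back by itself when let go), 0.017 fully down at the stop. Pressing takes about 8 N at the top, 13 N at the bottom, more when pressed fast (30 N per m/s). Each press to at least 0.014 works the pump once, but the pin rises only as the plunger comes all the way back up
- pin (a joint): How far the indicator pin has come out, m: 0 to 0.012 at the start, 0.040 fully out (stop at 0.041). It stays where it is between strokes. Each full down-and-up stroke raises it 10 mm (the first one 7 to 17 mm, so three or four strokes in all) until it is fully out; further strokes then change nothing
- pin_head: The indicator pin itself: an upright red round pin 12 mm across, sliding out of a small steel collar (24 mm across, top 103 mm above the bench) on the pump block, 65 mm from the plunger axis along the unit's +y. At its foot is a green band 8 mm high which shows above the collar only when the pin is fully out. Origin on the pin's axis 107 mm below its tip (so its height above the bench equals joint pin)
- pin_tip (a point): Top of the indicator pin: 107 mm above the bench when fully in, 147 mm when fully out
- last_center (a point): Middle, 40 mm up, of a loose teal plastic shoe last 245 mm long, 82 mm wide, 94 mm high at the heel, standing on its sole (0.35 kg); to be left alone
- tin_center (a point): Middle, 15 mm up, of a loose round steel tin of tacks, 92 mm across, 30 mm high; to be left alone
- hammer: Loose hammer lying on the bench beyond the pump unit, about 260 mm long, origin near the middle of its length; to be left alone

How it is judged:
By the outcome, as a careful person would: the job done as asked, in the order asked, and still so for the second after the job is handed in, with the robot touching nothing.
It also fails if it takes over 42 s, if anything falls off the work surface, if the arm or the gripper's body presses on something with over 40 N, if the wrist force passes 120 N, or if a joint passes its speed limit or range.

## Working session

There is one attempt and no reset: what is moved stays moved. The work goes in short steps, Python scripts to look and compute and a tool call to move; the robot and the scene stay as the last step left them, time stands still between calls to the robot, and variables do not carry over. Pictures are saved under pics/ and viewed, and the job is handed in when it is done.

Besides the shell and the picture viewer there is one more tool, called after "Emit:" by a JSON object that holds its "name" and its "arguments", one argument or row to a line. play_rows: Moves the arm, as the interface text tells. Its arguments: {"type":"object","properties":{"targets":{"type":"array"},"squeeze":{"type":"number"}},"required":["targets"]}

```bash
ls; mkdir -p pics; cat > h.py <<'E'
from plant import r
import numpy as np, cv2
from scipy.spatial.transform import Rotation as R
def save(s,n): cv2.imwrite('pics/'+n,cv2.cvtColor(s['frame'],cv2.COLOR_RGB2BGR))
def Tcam(s,st=None):
    T=np.eye(4)
    if 'T_tool_cam' in s:
        A=np.eye(4);A[:3,:3]=R.from_quat(st['eef_rot']).as_matrix();A[:3,3]=st['tool_pos'];return A@np.array(s['T_tool_cam'])
    o=np.array(s['orientation'],float)
    T[:3,:3]=R.from_quat(o).as_matrix() if o.size==4 else o
    T[:3,3]=s['position'];return T
def ray(s,uv,st=None):
    T=Tcam(s,st);n=cv2.undistortPoints(np.array(uv,float).reshape(-1,1,2),np.array(s['mtx']),np.array(s['dist_coeffs'])).reshape(-1,2)
    d=np.c_[n[:,0],-n[:,1],-np.ones(len(n))]
    return T[:3,3],d@T[:3,:3].T
def onz(s,uv,z,st=None):
    o,d=ray(s,uv,st);return o+d*((z-o[2])/d[:,2:])
def bydepth(s,uv,st=None):
    o,d=ray(s,uv,st);z=np.array([s['z_map'][int(round(v)),int(round(u))] for u,v in uv]);return o+d*z[:,None]
E
python3 - <<'E'
from h import *
st=r.get_state();print(st)
for n in ['scene','top','wrist']:
    s=r.snapshot(n);save(s,n+'0.png')
    print(n,s['mtx'],s['dist_coeffs'],s.get('position'),s.get('orientation'),s.get('T_tool_cam'))
    np.savez('pics/'+n+'0.npz',**s)
E
```

```text
pics
{'clock': 0.0, 'q': array([-1.30519587,  0.68996594, -0.19451726,  1.56634898,  0.15730142,
        0.90249958, -0.21509291]), 'qd': array([-0.00068484, -0.00050936,  0.00257951,  0.00078158,  0.00276172,
       -0.00076649,  0.00015051]), 'joint_torque': array([-1.63353525e-04, -5.27557504e+01, -1.26681849e+00, -1.53426647e+01,
       -5.26084006e-02,  6.52159564e-03,  1.80844895e-04]), 'tool_pos': array([0.14348288, 0.60765415, 0.23792006]), 'eef_rot': array([ 1.15593436e-01,  9.93296190e-01, -9.14052843e-04, -3.88064003e-05]), 'contact_force': array([-0.12755417,  0.38308761, -0.03645335]), 'moment': array([-0.02236168, -0.01320293, -0.03865756]), 'opening': 0.9993015734036849}
scene [[506.77715931   0.         310.90907935]
 [  0.         506.77715931 236.66278901]
 [  0.           0.           1.        ]] [-0.12697351  0.          0.          0.          0.        ] [0.89661923 0.35396701 0.89179948] [0.10144465 0.27389873 0.90079242 0.32134324] None
top [[499.09767057   0.         319.95853402]
 [  0.         499.09767057 235.71943026]
 [  0.           0.           1.        ]] [-0.00309476  0.          0.          0.          0.        ] [ 0.44846662 -0.03968169  1.13302027] [-0.03274986  0.03586667  0.71372936 -0.69873559] None
wrist [[372.82612275   0.         323.73717329]
 [  0.         372.82612275 235.529708  ]
 [  0.           0.           1.        ]] [-0.08018398  0.          0.          0.          0.        ] None None [[ 6.49148421e-05  9.64251714e-01  2.64987978e-01  6.74983722e-02]
 [ 9.99999926e-01  3.75638703e-05 -3.81662083e-04 -1.16241220e-03]
 [-3.77972292e-04  2.64987983e-01 -9.64251640e-01 -1.44712235e-01]
 [ 0.00000000e+00  0.00000000e+00  0.00000000e+00  1.00000000e+00]]
```

View pics/scene0.png

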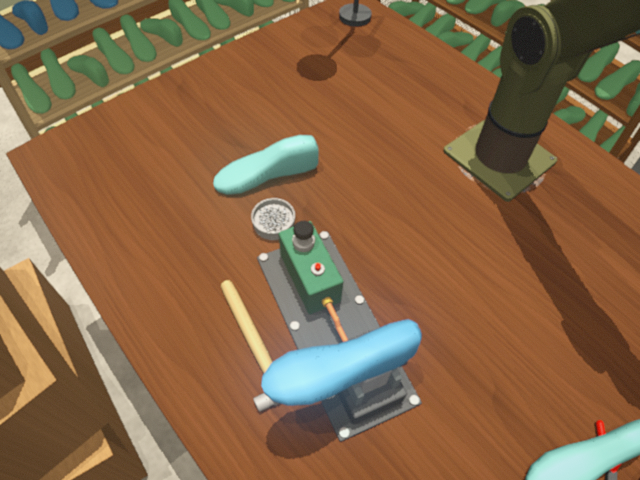

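View pics/top0.png

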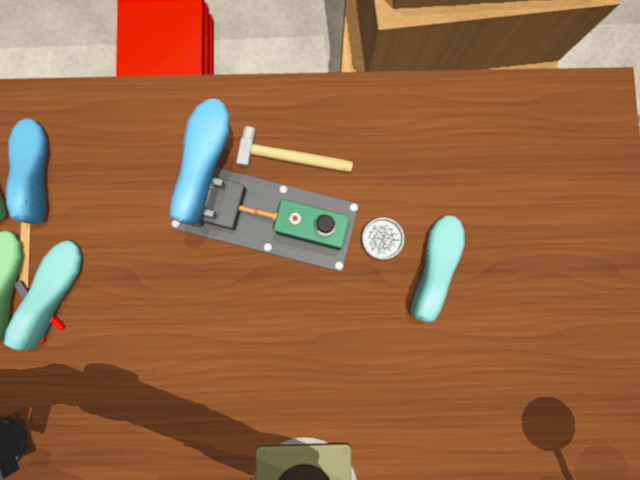

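View pics/wrist0.png

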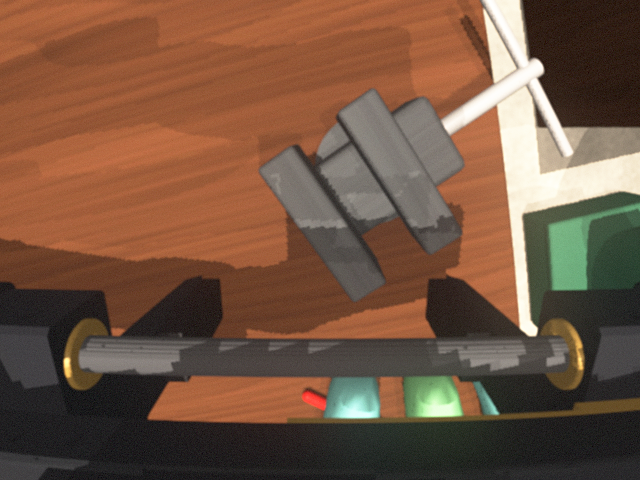

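The scene view shows the black plunger cap at about (304,230) and the red pin at (318,267). In the top view the cap is at (326,225) and the pin at (295,218). The wrist camera is looking elsewhere. Next I'll measure these positions.

```bash
python3 - <<'E'
from h import *
S={n:dict(np.load(f'pics/{n}0.npz')) for n in ['scene','top']}
def cen(n,box,f):
    x0,y0,x1,y1=box;im=S[n]['frame'][y0:y1,x0:x1].astype(int);m=f(im).astype(np.uint8)
    k,l,st,c=cv2.connectedComponentsWithStats(m);i=1+np.argmax(st[1:,4]);
    return c[i]+[x0,y0],st[i]
blk=lambda i:(i.max(2)<60)
red=lambda i:(i[...,0]>140)&(i[...,1]<90)
grn=lambda i:(i[...,1]>i[...,0]+25)&(i[...,1]>i[...,2]+10)
c={}
for n,b,p in [('top',(308,208,346,243),(285,208,305,228)),('scene',(288,215,322,250),(305,255,332,280))]:
    a,s1=cen(n,b,blk);q,s2=cen(n,p,red);print(n,a,s1,q,s2);c[n]=(a,q)
t=S['top']
pt=onz(t,[c['top'][0]],.146)[0];print('plunger top',pt, 'scene', onz(S['scene'],[c['scene'][0]],.140)[0], bydepth(t,[c['top'][0]]),bydepth(S['scene'],[c['scene'][0]]))
# pin triangulate
o1,d1=ray(t,[c['top'][1]]);o2,d2=ray(S['scene'],[c['scene'][1]]);d1=d1[0];d2=d2[0]
A=np.c_[d1,-d2];x=np.linalg.lstsq(A,o2-o1,rcond=None)[0];print('pin tri',o1+d1*x[0],o2+d2*x[1], bydepth(t,[c['top'][1]]),bydepth(S['scene'],[c['scene'][1]]))
m=np.zeros((480,640),np.uint8);m[190:260,265:360]=grn(t['frame'][190:260,265:360].astype(int))
z=t['z_map'];P=[]
v,u=np.nonzero(m);W=bydepth(t,list(zip(u,v)));W=W[(abs(W[:,2]-.095)<.008)]
rc=cv2.minAreaRect((W[:,:2]*1000).astype(np.float32));print('block top',rc,len(W))
# bolts corners
for uv in [(354,207.5),(339,266),(283,189),(268,247)]: print(onz(t,[uv],.014)[0])
big=cv2.resize(S['scene']['frame'][190:310,220:380],None,fx=5,fy=5,interpolation=cv2.INTER_CUBIC);cv2.imwrite('pics/a.png',big[...,::-1])
big=cv2.resize(t['frame'][180:280,260:390],None,fx=6,fy=6,interpolation=cv2.INTER_CUBIC);cv2.imwrite('pics/b.png',big[...,::-1])
E
```

```text
top [321.5        230.33333333] [11 21  6  3  6] [294.5 218. ] [9 9 2 3 6]
scene [303.44680851 235.85106383] [ 7 17 17  7 47] [317.5 267. ] [11  9  4  7 24]
plunger top [ 0.55523135 -0.04836355  0.146     ] scene [ 0.58064097 -0.04401538  0.14      ] [[ 0.55527494 -0.0483671   0.14559696]] [[ 0.58142387 -0.04302929  0.14186274]]
pin tri [0.58682843 0.00684569 0.10327046] [0.58819487 0.00537207 0.10338748] [[0.58543236 0.00637623 0.11366061]] [[0.59107477 0.00862706 0.11074926]]
block top ((577.5136108398438, -26.710472106933594), (148.94332885742188, 69.97460174560547), 74.38677215576172) 1857
[ 0.61998413 -0.12427603  0.014     ]
[ 0.48835557 -0.08697028  0.014     ]
[0.66582174 0.03591704 0.014     ]
[0.53437892 0.07148502 0.014     ]
```

View pics/a.png

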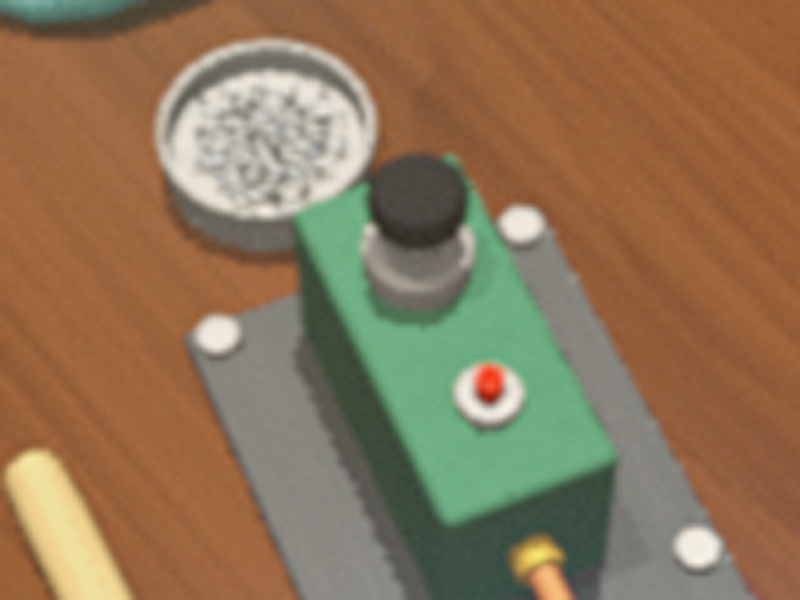

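View pics/b.png

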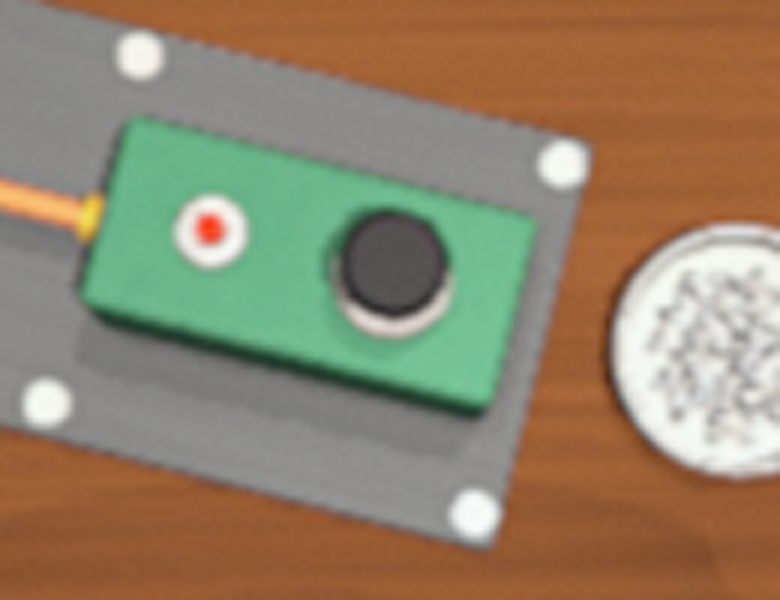

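The crops show the cap centre at about (325.5,223.8) and the pin at (295,218.2) in the top image. My black mask only caught the rim, so I'll refine it.

```bash
python3 - <<'E'
from h import *
S={n:dict(np.load(f'pics/{n}0.npz')) for n in ['scene','top']};t=S['top']
i=t['frame'].astype(int)[208:243,308:346];m=((i.max(2)<105)&(np.ptp(i,axis=2)<20)).astype(np.uint8)
k,l,st,c=cv2.connectedComponentsWithStats(m);j=1+np.argmax(st[1:,4]);uv=c[j]+[308,208];print(uv,st[j])
print(onz(t,[uv],.146),onz(t,[(325.5,223.8)],.146),'pin',onz(t,[(294.8,218)],.11))
v,u=np.nonzero(l==j);W=bydepth(t,list(zip(u+308,v+208)));W=W[abs(W[:,2]-.146)<.006];print(len(W),np.median(W,0),(W.min(0)+W.max(0))/2)
u0=(416/5+220,187/5+190);print(u0,onz(S['scene'],[u0],.146))
E
```

```text
[324.79253112 223.78838174] [  8   8  19  17 241]
[[ 0.56820142 -0.05520432  0.146     ]] [[ 0.56814856 -0.05661261  0.146     ]] pin [[0.58591123 0.00592198 0.11      ]]
237 [ 0.56793214 -0.05550554  0.14511718] [ 0.5681403  -0.0556448   0.14473866]
(303.2, 227.4) [[ 0.57199698 -0.05537755  0.146     ]]
```

Emit:
{"name": "play_rows", "arguments": {
  "targets": [
    {"jaw": 1, "dz": -0.05},
    {"jaw": 1, "dx": -0.03, "dy": -0.03, "dz": -0.02},
    {"jaw": 1, "dx": -0.03, "dy": -0.03},
    {"jaw": 1, "dx": -0.035, "dy": -0.035},
    {"jaw": 1, "dx": -0.035, "dy": -0.035}
  ],
  "squeeze": 10
}}

```text
invalid input
```

Emit:
{"name": "play_rows", "arguments": {
  "targets": [
    {"jaw": 1, "dx": 0, "dy": 0, "dz": -0.05, "yaw": 0},
    {"jaw": 1, "dx": -0.03, "dy": -0.03, "dz": -0.02, "yaw": 0},
    {"jaw": 1, "dx": -0.03, "dy": -0.03, "dz": 0, "yaw": 0},
    {"jaw": 1, "dx": -0.035, "dy": -0.035, "dz": 0, "yaw": 0},
    {"jaw": 1, "dx": -0.035, "dy": -0.035, "dz": 0, "yaw": 0}
  ],
  "squeeze": 10
}}

```text
clock: 0.65
tool_pos: [0.2372, 0.4533, 0.3084]
eef_rot: [0.109, 0.994, 0.0, -0.002]
contact_force: [0.7, 0.1, 0.3]
opening: 0.571
```

Emit:
{"name": "play_rows", "arguments": {
  "targets": [
    {"jaw": 1, "dx": -0.035, "dy": -0.035, "dz": 0, "yaw": 0},
    {"jaw": 1, "dx": -0.035, "dy": -0.035, "dz": 0, "yaw": 0},
    {"jaw": 1, "dx": -0.035, "dy": -0.035, "dz": 0, "yaw": 0},
    {"jaw": 1, "dx": -0.035, "dy": -0.035, "dz": 0, "yaw": 0},
    {"jaw": 1, "dx": -0.035, "dy": -0.035, "dz": 0, "yaw": 0}
  ]
}}

```text
clock: 1.15
tool_pos: [0.37, 0.241, 0.3078]
eef_rot: [0.108, 0.994, 0.0, -0.002]
contact_force: [0.9, 0.6, -0.6]
opening: 0.114
```

Emit:
{"name": "play_rows", "arguments": {
  "targets": [
    {"jaw": 1, "dx": -0.035, "dy": -0.035, "dz": 0, "yaw": 0},
    {"jaw": 1, "dx": -0.035, "dy": -0.035, "dz": 0, "yaw": 0},
    {"jaw": 1, "dx": -0.035, "dy": -0.035, "dz": 0, "yaw": 0},
    {"jaw": 1, "dx": -0.03, "dy": -0.03, "dz": 0, "yaw": 0},
    {"jaw": 1, "dx": 0, "dy": 0, "dz": 0, "yaw": 0}
  ]
}}

```text
clock: 1.65
tool_pos: [0.4759, 0.0689, 0.3072]
eef_rot: [0.114, 0.993, -0.002, -0.0]
contact_force: [-0.0, -0.6, -0.0]
opening: 0.003
```

```bash
cat > d.py <<'E'
from h import *
import sys
st=r.get_state();M=R.from_quat(st['eef_rot']).as_matrix()
tgt=np.array([.569,-.0555,float(sys.argv[1])])
print(st['clock'],st['tool_pos'],st['contact_force'],st['opening']);print('tool d',M.T@(tgt-st['tool_pos']));print(M, 'yaw err to unit y', np.arctan2(M[1,1],M[0,1])-np.radians(74.4))
E
python3 d.py .17
```

```text
1.65 [0.47593599 0.06891183 0.30722509] [-0.0250039  -0.61279329 -0.04811628] 0.0029289331886107237
tool d [-0.1188846  -0.09968579  0.13747412]
[[-9.74052682e-01  2.26317803e-01 -1.27425704e-03]
 [ 2.26320670e-01  9.74048350e-01 -2.96062376e-03]
 [ 5.71146102e-04 -3.17219422e-03 -9.99994805e-01]] yaw err to unit y 0.04397446370659508
```

Emit:
{"name": "play_rows", "arguments": {
  "targets": [
    {"jaw": 1, "dx": -0.035, "dy": -0.03, "dz": 0, "yaw": 0},
    {"jaw": 1, "dx": -0.035, "dy": -0.03, "dz": 0, "yaw": 0},
    {"jaw": 1, "dx": -0.03, "dy": -0.025, "dz": 0.03, "yaw": 0},
    {"jaw": 1, "dx": -0.02, "dy": -0.015, "dz": 0.04, "yaw": 0},
    {"jaw": 1, "dx": 0, "dy": 0, "dz": 0.04, "yaw": 0}
  ]
}}

```text
clock: 2.15
tool_pos: [0.5766, -0.0557, 0.1991]
eef_rot: [0.113, 0.994, -0.0, 0.007]
contact_force: [-0.6, 0.2, -0.2]
opening: 0.004
```

```bash
python3 d.py .149; python3 - <<'E'
from h import *
s=r.snapshot('scene');save(s,'s1.png');cv2.imwrite('pics/s1z.png',cv2.resize(s['frame'][150:330,200:420],None,fx=3.3,fy=3.3)[...,::-1])
E
```

```text
2.15 [ 0.57657846 -0.05566482  0.19912103] [-0.61971319  0.23991001 -0.22588239] 0.004479014042536996
tool d [ 0.00809087 -0.00160662  0.05001534]
[[-0.97443561  0.2242721   0.0133138 ]
 [ 0.22426987  0.97452563 -0.00167994]
 [-0.0133514   0.00134889 -0.99990996]] yaw err to unit y 0.04607510603973464
```

View pics/s1z.png

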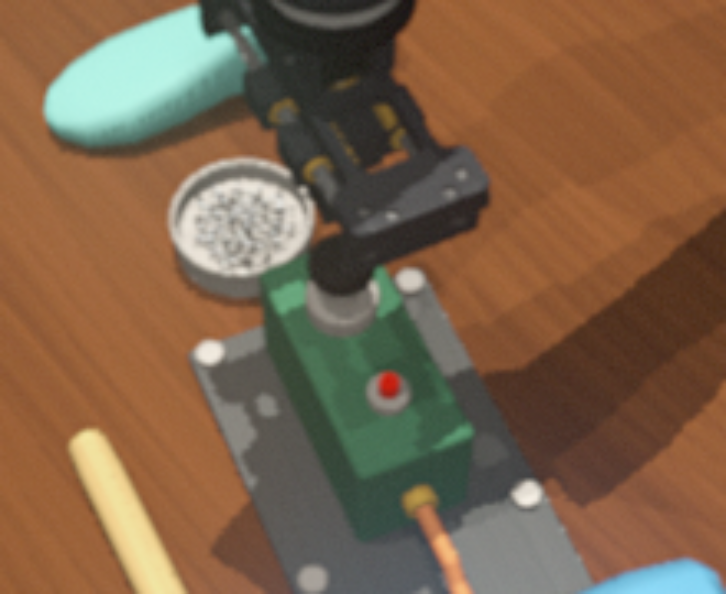

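Crop of the scene view: the gripper is just above the cap (340,265) and the pin is still low at (390,385). The visible slab is puzzling, so I'll check the wrist and top views before going down.

```bash
python3 - <<'E'
from h import *
s=r.snapshot('wrist');save(s,'w1.png')
s=r.snapshot('top');cv2.imwrite('pics/t1z.png',cv2.resize(s['frame'][150:330,200:420],None,fx=3.3,fy=3.3)[...,::-1])
print(r.get_state()['tool_pos'])
E
```

```text
[ 0.57199874 -0.05149807  0.19821453]
```

View pics/w1.png

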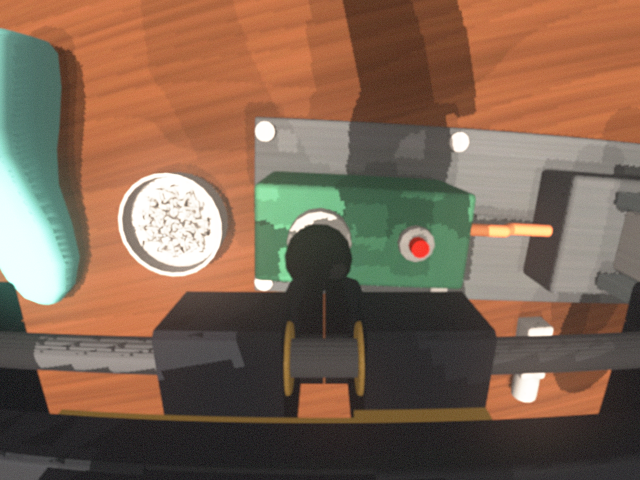

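View pics/t1z.png

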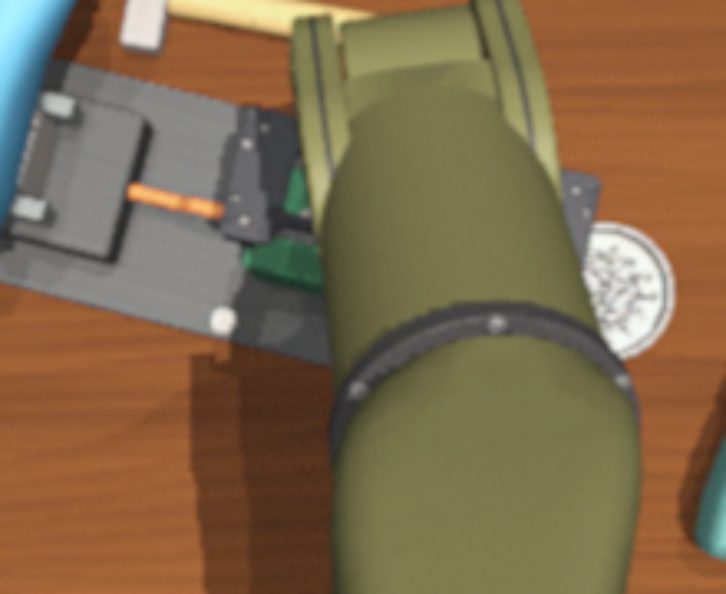

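View pics/s1.png

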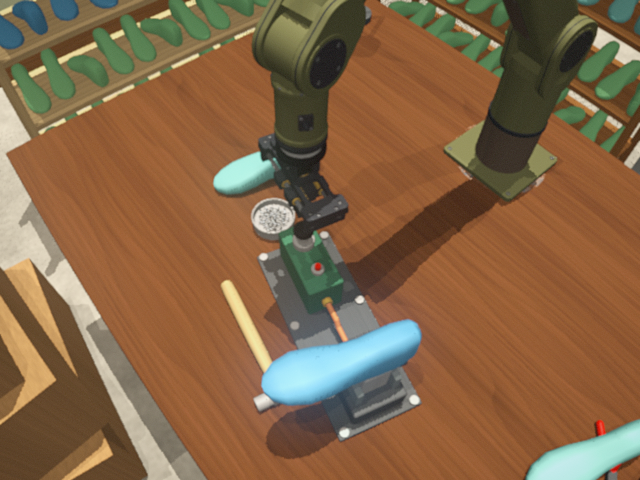

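The wrist view confirms the shut fingers are over the cap (320,255), with the pin clear at (418,246). The slab is just the end plate of the gripper body. I'll centre and lower to just above the cap.

Emit:
{"name": "play_rows", "arguments": {
  "targets": [
    {"jaw": 1, "dx": 0.002, "dy": -0.004, "dz": 0.01, "yaw": 0},
    {"jaw": 1, "dx": 0, "dy": 0, "dz": 0.015, "yaw": 0},
    {"jaw": 1, "dx": 0, "dy": 0, "dz": 0.015, "yaw": 0},
    {"jaw": 1, "dx": 0, "dy": 0, "dz": 0.003, "yaw": 0},
    {"jaw": 1, "dx": 0, "dy": 0, "dz": 0, "yaw": 0}
  ]
}}

```text
clock: 2.8
tool_pos: [0.5729, -0.0503, 0.1627]
eef_rot: [0.107, 0.994, 0.002, 0.008]
contact_force: [0.4, 0.2, -0.4]
opening: 0.006
```

```bash
python3 d.py .146
```

```text
2.8 [ 0.57294224 -0.05028221  0.16269054] [ 0.44531033  0.21041856 -0.42183587] 0.006259704888285264
tool d [ 0.00300798 -0.00603895  0.01660795]
[[-0.97709793  0.21213125  0.01673241]
 [ 0.21220476  0.97722142  0.00272699]
 [-0.01577279  0.00621523 -0.99985628]] yaw err to unit y 0.058511836676597095
```

Emit:
{"name": "play_rows", "arguments": {
  "targets": [
    {"jaw": 1, "dx": 0.003, "dy": -0.007, "dz": 0, "yaw": 0},
    {"jaw": 1, "dx": 0.001, "dy": -0.002, "dz": 0.003, "yaw": 0},
    {"jaw": 1, "dx": 0, "dy": 0, "dz": 0.008, "yaw": 0},
    {"jaw": 1, "dx": 0, "dy": 0, "dz": 0.005, "yaw": 0},
    {"jaw": 1, "dx": 0, "dy": 0, "dz": 0, "yaw": 0}
  ]
}}

```text
clock: 3.3
tool_pos: [0.5686, -0.0589, 0.149]
eef_rot: [0.107, 0.994, 0.002, 0.011]
contact_force: [-0.2, -0.4, 0.6]
opening: 0.008
```

```bash
python3 d.py .129
```

```text
3.3 [ 0.56855282 -0.05888769  0.14897539] [-0.23751774 -0.39876478  0.62242737] 0.00758321736953855
tool d [0.00071455 0.00326515 0.01998802]
[[-0.97703031  0.21188934  0.02268657]
 [ 0.21199359  0.97726843  0.00226542]
 [-0.02169085  0.0070228  -0.99974006]] yaw err to unit y 0.058758220870081423
```

Emit:
{"name": "play_rows", "arguments": {
  "targets": [
    {"jaw": 1, "dx": 0, "dy": 0.002, "dz": 0.006, "yaw": 0},
    {"jaw": 1, "dx": 0, "dy": 0, "dz": 0.006, "yaw": 0},
    {"jaw": 1, "dx": 0, "dy": 0, "dz": 0.006, "yaw": 0},
    {"jaw": 1, "dx": 0, "dy": 0, "dz": 0.005, "yaw": 0},
    {"jaw": 1, "dx": 0, "dy": 0, "dz": 0.004, "yaw": 0}
  ]
}}

```text
clock: 3.8
tool_pos: [0.5696, -0.0584, 0.1292]
eef_rot: [0.108, 0.994, 0.0, 0.012]
contact_force: [-14.0, 0.8, 58.0]
opening: 0.005
```

```bash
python3 d.py .129
```

```text
3.8 [ 0.56961665 -0.05840989  0.12916001] [-14.02065094   0.80830216  58.02226215] 0.0048008813666307465
tool d [0.0012286  0.00271006 0.00013935]
[[-0.97654934  0.21393363  0.02416165]
 [ 0.21394935  0.97684278 -0.001963  ]
 [-0.02402209  0.0032524  -0.99970614]] yaw err to unit y 0.05667014828284889
```

Fully down: it hit the stop at z 0.129. The 58 N is more than needed, so I'll press more gently next time. Letting it up now.

Emit:
{"name": "play_rows", "arguments": {
  "targets": [
    {"jaw": 1, "dx": 0, "dy": 0, "dz": -0.006, "yaw": 0},
    {"jaw": 1, "dx": 0, "dy": 0, "dz": -0.008, "yaw": 0},
    {"jaw": 1, "dx": 0, "dy": 0, "dz": -0.008, "yaw": 0},
    {"jaw": 1, "dx": 0, "dy": 0, "dz": -0.006, "yaw": 0},
    {"jaw": 1, "dx": 0, "dy": 0, "dz": 0, "yaw": 0}
  ]
}}

```text
clock: 4.3
tool_pos: [0.5698, -0.0577, 0.1605]
eef_rot: [0.107, 0.994, 0.0, 0.014]
contact_force: [-0.1, 0.7, 0.0]
opening: 0.006
```

```bash
cat > look.py <<'E'
from h import *
import sys
st=r.get_state();s=r.snapshot('scene');w=r.snapshot('wrist');n=sys.argv[1]
a=cv2.resize(s['frame'][210:310,250:370],None,fx=4,fy=4,interpolation=cv2.INTER_CUBIC)
b=cv2.resize(w['frame'][160:290,240:480],(738,400),interpolation=cv2.INTER_CUBIC)[:, :320] if 0 else cv2.resize(w['frame'][170:310,370:480],(314,400),interpolation=cv2.INTER_CUBIC)
cv2.imwrite(f'pics/{n}.png',np.hstack([a,b])[...,::-1])
for nm,q in [('scene',s),('wrist',w)]:
    i=q['frame'].astype(int);m=((i[...,0]>120)&(i[...,1]<80)&(i[...,2]<80)).astype(np.uint8)
    if nm=='scene': m[:, :290]=0;m[:,345:]=0;m[:220]=0;m[300:]=0
    else: m[:, :370]=0;m[:,480:]=0;m[:150]=0;m[320:]=0
    k,l,ss,c=cv2.connectedComponentsWithStats(m)
    if k>1:
        j=1+np.argmax(ss[1:,4]);print(nm,ss[j])
        if nm=='scene':
            u=ss[j][0]+(ss[j][2]-1)/2;o,d=ray(s,[(u,ss[j][1]-.5)]);d=d[0]
            # point on pin axis vertical line at (.587,.007): height of tip's far edge
            p=np.array([.5865,.0065]);lam=((p-o[:2])@d[:2])/(d[:2]@d[:2]);print('tip z approx',(o+lam*d)[2])
E
python3 d.py .149;python3 look.py p1
```

```text
4.3 [ 0.56975516 -0.05769376  0.16048868] [-0.10361254  0.68330425  0.00728833] 0.006300662924639116
tool d [0.0015134  0.00194196 0.01145911]
[[-0.97663354  0.21321502  0.02694956]
 [ 0.21323163  0.97699899 -0.00228926]
 [-0.0268178   0.00351073 -0.99963417]] yaw err to unit y 0.057405549788092314
scene [314 259   8  12  67]
tip z approx 0.1322464711676451
wrist [428 252  32  34 669]
```

View pics/p1.png

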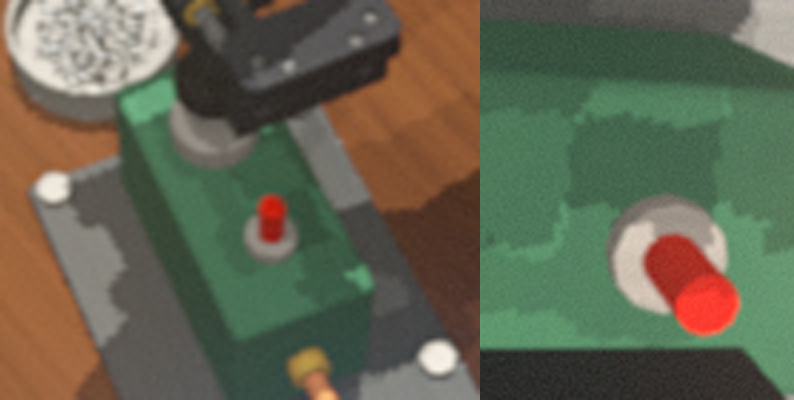

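After stroke 1 the pin stands clearly higher in both views (tip about 0.13 m). Now stroke 2, a bit gentler.

Emit:
{"name": "play_rows", "arguments": {
  "targets": [
    {"jaw": 1, "dx": 0.001, "dy": 0.002, "dz": 0.009, "yaw": 0},
    {"jaw": 1, "dx": 0, "dy": 0, "dz": 0.006, "yaw": 0},
    {"jaw": 1, "dx": 0, "dy": 0, "dz": 0.006, "yaw": 0},
    {"jaw": 1, "dx": 0, "dy": 0, "dz": 0.006, "yaw": 0},
    {"jaw": 1, "dx": 0, "dy": 0, "dz": 0.003, "yaw": 0}
  ]
}}

```text
clock: 4.9
tool_pos: [0.5691, -0.0551, 0.1293]
eef_rot: [0.107, 0.994, -0.0, 0.012]
contact_force: [-7.6, 0.8, 41.5]
opening: 0.008
```

Emit:
{"name": "play_rows", "arguments": {
  "targets": [
    {"jaw": 1, "dx": 0, "dy": 0, "dz": -0.006, "yaw": 0},
    {"jaw": 1, "dx": 0, "dy": 0, "dz": -0.008, "yaw": 0},
    {"jaw": 1, "dx": 0, "dy": 0, "dz": -0.008, "yaw": 0},
    {"jaw": 1, "dx": 0, "dy": 0, "dz": -0.006, "yaw": 0},
    {"jaw": 1, "dx": 0, "dy": 0, "dz": 0, "yaw": 0}
  ]
}}

```text
clock: 5.4
tool_pos: [0.5681, -0.0548, 0.1569]
eef_rot: [0.107, 0.994, -0.0, 0.012]
contact_force: [-0.6, 0.2, -0.6]
opening: 0.006
```

```bash
python3 d.py .149;python3 look.py p2
```

```text
5.4 [ 0.56805637 -0.0547705   0.15690079] [-0.55015332  0.20251425 -0.58561188] 0.0060475591134267
tool d [-0.00089532 -0.00052722  0.00792247]
[[-0.97685035  0.21269806  0.02286756]
 [ 0.21268523  0.9771161  -0.00301995]
 [-0.0229866   0.00191355 -0.99973394]] yaw err to unit y 0.05793559071503074
scene [314 256   8  15  89]
tip z approx 0.1422257795481714
wrist [425 259  39  35 768]
```

View pics/p2.png

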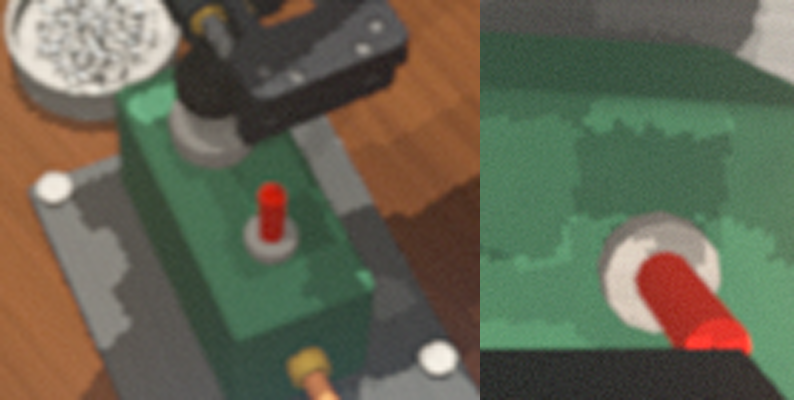

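The pin rose about 10 mm (tip 0.142 by this measure) and no green band shows yet. Stroke 3.

Emit:
{"name": "play_rows", "arguments": {
  "targets": [
    {"jaw": 1, "dx": 0, "dy": 0, "dz": 0.008, "yaw": 0},
    {"jaw": 1, "dx": 0, "dy": 0, "dz": 0.006, "yaw": 0},
    {"jaw": 1, "dx": 0, "dy": 0, "dz": 0.006, "yaw": 0},
    {"jaw": 1, "dx": 0, "dy": 0, "dz": 0.005, "yaw": 0},
    {"jaw": 1, "dx": 0, "dy": 0, "dz": 0.002, "yaw": 0}
  ]
}}

```text
clock: 6.0
tool_pos: [0.5681, -0.0548, 0.1294]
eef_rot: [0.107, 0.994, -0.001, 0.011]
contact_force: [-6.1, 0.1, 29.2]
opening: 0.008
```

Emit:
{"name": "play_rows", "arguments": {
  "targets": [
    {"jaw": 1, "dx": 0, "dy": 0, "dz": -0.006, "yaw": 0},
    {"jaw": 1, "dx": 0, "dy": 0, "dz": -0.008, "yaw": 0},
    {"jaw": 1, "dx": 0, "dy": 0, "dz": -0.008, "yaw": 0},
    {"jaw": 1, "dx": 0, "dy": 0, "dz": -0.006, "yaw": 0},
    {"jaw": 1, "dx": 0, "dy": 0, "dz": 0, "yaw": 0}
  ]
}}

```text
clock: 6.5
tool_pos: [0.5671, -0.0546, 0.157]
eef_rot: [0.107, 0.994, -0.001, 0.01]
contact_force: [0.3, 0.5, -0.3]
opening: 0.005
```

```bash
python3 d.py .149;python3 look.py p3
```

```text
6.5 [ 0.56714402 -0.05464709  0.15701047] [ 0.26039427  0.53556276 -0.31171196] 0.004785436390666689
tool d [-0.00183031 -0.00044395  0.00804939]
[[-9.76887087e-01  2.12801146e-01  2.01814834e-02]
 [ 2.12770299e-01  9.77095284e-01 -3.68849052e-03]
 [-2.05041473e-02  6.90781509e-04 -9.99789529e-01]] yaw err to unit y 0.05783043284855682
scene [314 253   8  15  91]
tip z approx 0.15201982910439749
wrist [430 266  42  37 612]
```

View pics/p3.png

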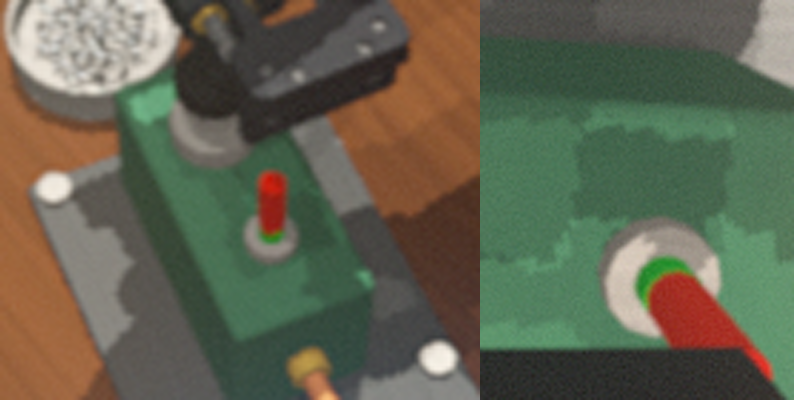

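The green band now shows at the pin's foot, at crop (272,237). It may be only partly out, and an extra stroke is harmless, so I'll do a fourth to be sure.

Emit:
{"name": "play_rows", "arguments": {
  "targets": [
    {"jaw": 1, "dx": -0.002, "dy": 0, "dz": 0.008, "yaw": 0},
    {"jaw": 1, "dx": 0, "dy": 0, "dz": 0.006, "yaw": 0},
    {"jaw": 1, "dx": 0, "dy": 0, "dz": 0.006, "yaw": 0},
    {"jaw": 1, "dx": 0, "dy": 0, "dz": 0.005, "yaw": 0},
    {"jaw": 1, "dx": 0, "dy": 0, "dz": 0.002, "yaw": 0}
  ]
}}

```text
clock: 7.1
tool_pos: [0.5694, -0.0552, 0.1294]
eef_rot: [0.107, 0.994, -0.001, 0.01]
contact_force: [-6.3, 0.4, 30.6]
opening: 0.007
```

Emit:
{"name": "play_rows", "arguments": {
  "targets": [
    {"jaw": 1, "dx": 0, "dy": 0, "dz": -0.006, "yaw": 0},
    {"jaw": 1, "dx": 0, "dy": 0, "dz": -0.008, "yaw": 0},
    {"jaw": 1, "dx": 0, "dy": 0, "dz": -0.008, "yaw": 0},
    {"jaw": 1, "dx": 0, "dy": 0, "dz": -0.006, "yaw": 0},
    {"jaw": 1, "dx": 0, "dy": 0, "dz": 0, "yaw": 0}
  ]
}}

```text
clock: 7.6
tool_pos: [0.5689, -0.0551, 0.1568]
eef_rot: [0.107, 0.994, -0.001, 0.009]
contact_force: [-0.8, -0.5, 0.0]
opening: 0.011
```

```bash
python3 d.py .149;python3 look.py p4
```

```text
7.6 [ 0.56889952 -0.05513891  0.15675573] [-0.75856528 -0.49253703  0.02406326] 0.010940692051173094
tool d [-3.38639705e-05 -3.26674082e-04  7.75783000e-03]
[[-9.76854298e-01  2.13175169e-01  1.76642855e-02]
 [ 2.13129085e-01  9.77013808e-01 -4.47348200e-03]
 [-1.82118861e-02 -6.05167120e-04 -9.99833967e-01]] yaw err to unit y 0.05744763900857652
scene [314 253   8  15  89]
tip z approx 0.15201982910439749
wrist [430 263  43  40 721]
```

View pics/p4.png

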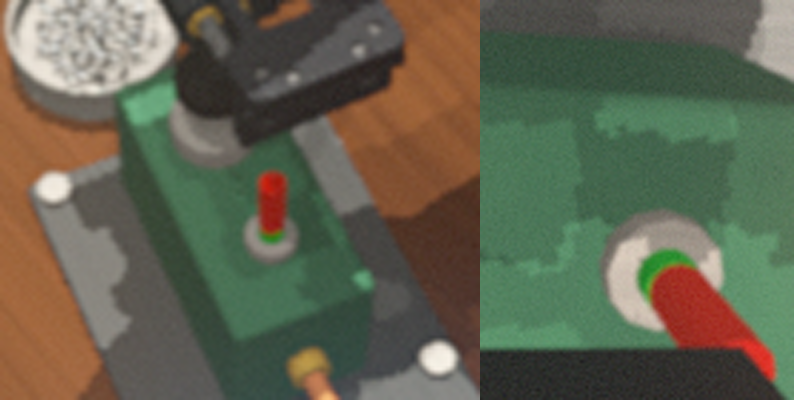

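The pin didn't change with the extra stroke, so it is fully out. Taking the hand away, straight up and then back.

Emit:
{"name": "play_rows", "arguments": {
  "targets": [
    {"jaw": 1, "dx": 0, "dy": 0, "dz": -0.02, "yaw": 0},
    {"jaw": 1, "dx": 0, "dy": 0, "dz": -0.04, "yaw": 0},
    {"jaw": 1, "dx": 0, "dy": 0, "dz": -0.04, "yaw": 0},
    {"jaw": 1, "dx": 0, "dy": 0, "dz": -0.04, "yaw": 0},
    {"jaw": 1, "dx": 0, "dy": 0, "dz": -0.02, "yaw": 0}
  ]
}}

```text
clock: 8.2
tool_pos: [0.5622, -0.0542, 0.3141]
eef_rot: [0.107, 0.994, -0.002, 0.0]
contact_force: [0.8, -0.6, -0.3]
opening: 0.004
```

Emit:
{"name": "play_rows", "arguments": {
  "targets": [
    {"jaw": 1, "dx": 0.03, "dy": 0, "dz": 0, "yaw": 0},
    {"jaw": 1, "dx": 0.04, "dy": 0, "dz": 0, "yaw": 0},
    {"jaw": 1, "dx": 0.03, "dy": 0, "dz": 0, "yaw": 0},
    {"jaw": 1, "dx": 0, "dy": 0, "dz": 0, "yaw": 0},
    {"jaw": 1, "dx": 0, "dy": 0, "dz": 0, "yaw": 0}
  ]
}}

```text
clock: 8.7
tool_pos: [0.4629, -0.0326, 0.3147]
eef_rot: [0.107, 0.994, -0.002, 0.003]
contact_force: [0.5, -0.1, -1.0]
opening: 0.008
```

```bash
python3 d.py .149; python3 look.py p5; python3 - <<'E'
from h import *
s=r.snapshot('scene');save(s,'s5.png')
a=np.load('pics/scene0.npz')['frame'].astype(int);d=np.abs(a-s['frame']).max(2)
E
```

```text
8.7 [ 0.46293724 -0.03260311  0.3147207 ] [ 0.47034798 -0.11236886 -1.03454511] 0.008337796735755763
tool d [-0.10753474  0.0006955   0.16635121]
[[-0.97701388  0.21311424  0.00511931]
 [ 0.21309546  0.9770233  -0.00397496]
 [-0.0058488  -0.00279269 -0.999979  ]] yaw err to unit y 0.05750919337804472
scene [315 254   6  14  68]
tip z approx 0.14877539518561012
wrist [418 150   4   5   8]
```

View pics/s5.png

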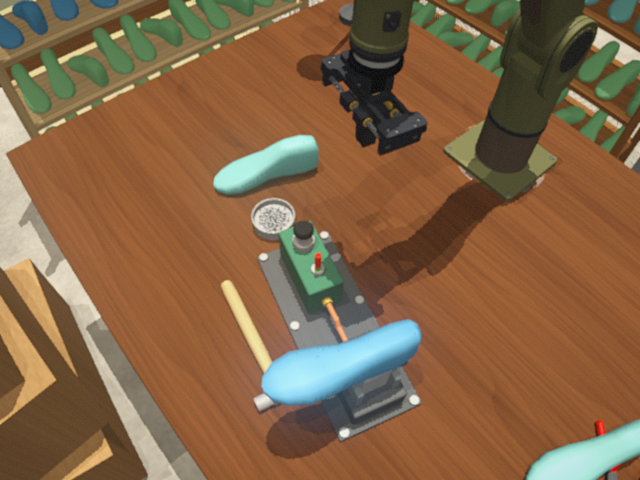

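View pics/p5.png

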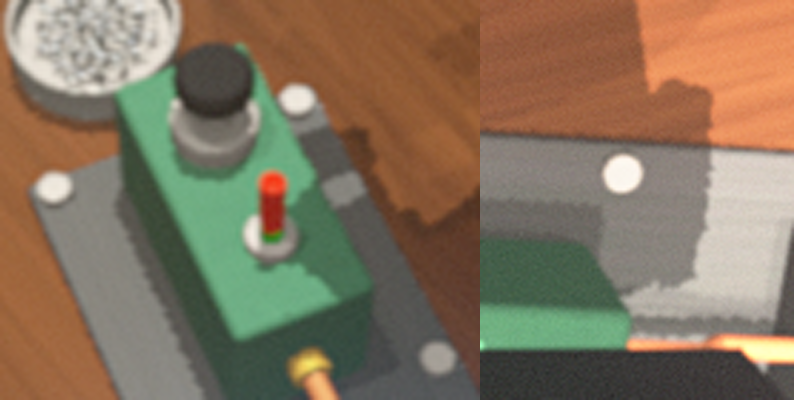

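The hand is clear and the plunger cap is up at (304,230), as at the start. The pin is out at (318,262) with its green band showing. The shoe last, tin and hammer are at the same pixels as before. Handing in.

```bash
python3 -c "
from plant import r
print(r.finish_job(), r.get_state()['clock'])"
```

```text
the job is handed in; nothing more can be done
the job is handed in; nothing more can be done
```

The clamp is pressurised: the red pin is fully out and the green band at its foot shows. I pressed the plunger to its stop (TCP height about 0.129 m) with the shut fingertips and let it fully back up, four times. The job was handed in; the robot clock read about 9 s, against the 42 s limit.

- **Pin:** My estimated tip height went 0.132, 0.142, 0.152 m over the first three strokes. The fourth changed nothing, so the pin was already fully out after three. These estimates run a few mm above the nominal 0.147 m; after retreating I read 0.149 m.
- **Forces:** The first press reached 58 N at the wrist, harder than needed. The later ones were 42, 29 and 31 N, against the 120 N wrist limit.
- **Final state:** The last scene picture shows the plunger up and the hand about 0.1 m back and above everything. By eye, the shoe last, tack tin and hammer are where they started. The fingers stayed about 30 mm or more from the pin.

My first move call was refused because its rows left some fields out; nothing moved.

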